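# Free the ratchet pawl and press the brass insert home

## Task

On the hand lever press, press down the thumb tab of the ratchet pawl with a fingertip until the pawl snaps over and stays clear of the teeth. Then push the arm down by its black grip until the ram has pressed the brass insert fully home in the knob. Only press and push, lift nothing, leave the other things on the worktop where they are, and finish with the arm left down and the pawl still free.

Things in the scene. Friction and masses are not known exactly. Their poses are not given: they have to be found in the camera images.
- press: Grey hand lever press, fixed; base 150 x 235 x 18 mm, origin on the worktop under it, z up. Seen in its own frame the arm lies in the plane x = 0 and runs from its pivot towards -y, over the ram; the pawl sits on the -x side with its tab pointing to +y. Within 22 degrees of yaw 0: -x side to the robot, arm to the robot's right, tab to its left. A lid knob 41 mm wide is fixed under the ram at (0, -25) mm.
- lever_pivot (a point): Axis of the arm's hinge (parallel to the press's x axis), in the middle plane of the arm, 155 mm above the worktop.
- grip_top (a point): Middle of the flat top of the arm's black grip, 108 mm long, 34 wide, 26 thick. Lies 226 mm out from the pivot along the arm and 13 mm above its centre line; moves with the arm.
- lever (a joint): Arm angle in rad, grows as it is pushed down: 0 = 0.60 rad above level, 0.60 = level; insert home at about 0.60, hard stop 0.64. Stays where it is left. Needs 2 to 5 N at the grip, up to 15 N while the ram presses the insert (from 0.49 on). With the pawl in the teeth (one each 0.13 rad) it goes down less than a tooth and stops; never force it past.
- tab_top (a point): Middle of the top of the pawl's ribbed steel thumb tab, 34 x 34 mm, about 230 mm above the worktop, rising 15 degrees away from the pawl's pivot, which lies 51 mm from it towards the press's -y and 18 mm lower. Moves with the pawl.
- pawl (a joint): Ratchet pawl angle in rad, grows as the tab is pressed down: 0 to 0.1 nose in or on the teeth, above 0.1 clear of them. An over-centre spring pulls it back below 0.21 and above that throws it free to its stop at 0.45, where it stays. The tab goes down about 24 mm in all; 3 to 8 N moves it.
- insert (a joint): How far the brass insert (flange 17 mm across, standing upright in the top of the knob under the ram) has been pressed in, in m: 0 standing proud by 11 mm, 0.010 fully home.
- knob_2: Loose black bakelite lid knob, 41 mm wide, 32 mm high, standing beside the press; bystander. Origin under its centre.
- knob_3: A second such loose knob beside the press; bystander.
- handle_1: Loose black pan handle with a steel bracket, 38 x 168 x 29 mm, lying left of the press; bystander. Origin under its centre.
- handle_2: A second such loose pan handle; bystander.
- punch_1: Loose steel rivet set, 24 mm across, 66 mm high, standing; bystander.
- punch_2: A second loose rivet set, 24 mm across, 62 mm high; bystander.
- tape_roll: Loose white tape roll, 105 mm across, 45 mm high, right of the press; bystander.

How it is judged (in metres and radians):
On the way, in this order (a step that is already met when the one before it is completed fails the run):
1. the pawl is pressed over to its free position while the arm is still up (value of joint pawl above 0.36 rad and value of joint lever below 0.42 rad), for 0.2 s.
2. the arm is pushed down and the insert is home (value of joint lever above 0.55 rad and value of joint insert above 0.0085 m and value of joint pawl above 0.36 rad), for 0.1 s.
At the end, for the whole second after the job is handed in: The insert is pressed in by more than 8.5 of its 10 mm, the arm stays down (joint above 0.55 rad) and the pawl stays in its free position (joint above 0.36 rad) (all of step 2); the robot touches nothing.
It fails at once if the arm is forced down past the teeth with the pawl still in them (value of joint pawl below 0.15 rad and value of joint lever above 0.43 rad).
It fails at once if the arm is lifted above its highest starting position (value of joint lever below 0 rad).
It fails at once if a loose thing beside the press is lifted, carried or knocked more than 25 mm out of place (distance of any of knob_2, knob_3, handle_1, handle_2, punch_1, punch_2, tape_roll from where it was at the start of the episode above 0.025 m).
It also fails if it takes over 48 s, if anything falls off the work surface, if the arm or the gripper's body presses on something with over 40 N, if the wrist force passes 120 N, or if a joint passes its speed limit or range.

## Robot

A 6-joint arm with a two-finger parallel gripper is mounted at the origin on a cart in front of the work surface, level with it; the furniture and walls round the work are solid. World frame = base frame: x ahead of the robot, y to its left, z up, the work surface at z = 0. Lengths are in mm, angles in rad, forces in N, time in s.
With the tool pointing down it reaches from about 300 to 775 mm from the base axis. Payload 14.6 kg.
Tool frame: the origin (TCP) lies at the very end of the fingers, on their centre line; the grasp point (between the pads) lies 19 mm behind it; z points along the fingers, y is the line along which they close (so a half turn about z gives the same grasp; the last joint's range is limited). The gripper opens to 94 mm and grips with 3 to 60 N. Pads are 16 mm wide; open, the fingers measure 119 mm over their backs; the gripper's body (75 mm by 177 mm) begins 78 mm behind the grasp point.
Start: joints at [-1.37, 0.3, 1.521, -0, 1.321, -0.067], TCP at [145.529, -530.387, 178.446] pointing down, gripper open.
Joint ranges: [-3.03, 3.03], [-0.79, 2.21], [0.23, 2.52], [-1.04, 4.18], [0, 3.07], [-2.55, 2.55]. Speed limits (rad/s): [2.22, 2.22, 2.57, 3.14, 3.14, 3.14].

## Interface

Orientations are given as [roll, pitch, yaw] about the fixed x, y, z axes, in that order (R = Rz(yaw) Ry(pitch) Rx(roll)).
In Python, from cell import manip, camera, get_calibration gives the robot as it stands. The module is installed in compiled form; this text tells all that it offers.
- The arm moves only by the tool jog_arm, never from a script. Its argument "plan" is one flat list of numbers, 6 for each row, row after row: the shift along the world's x, y, z in m, then the turn, a rotation vector about the world's x, y, z in degrees. A call has 1 to 20 rows; each row is the pose to reach, as a shift and turn from the pose commanded when the call began; what a row does not reach only later rows make up. A row lasts 1/10 s, in which the tool goes at most 50 mm and 8.59 degrees, less where a joint would pass 70% of its speed; a pose out of reach is approached as far as the arm can. A call with a gripper value outside its range is refused whole. "claw" is the finger opening in m, from 0 to 0.094, set as the call begins (left out, the last holds). The fingers move at their own pace and stop on an object; "force" is the grip in N (left out, the last holds). Time passes only in rows, so rows that repeat a pose let the fingers close. It gives the time, the measured TCP pose, the force, the opening and the grip force at its end, in the units of the state.
- manip.read_state(): the state, without advancing time (a new reading comes with each control period).
- camera(name): name is "side" or "top"; returns (picture, depth): 400x640x3 uint8, red, green, blue; 400x640 float32, mm along the optical axis (not along the pixel's ray), 0 where there is no reading.
- get_calibration(name): a dict with "fx", "fy", "cx", "cy" (pixels), "k1" (the pictures are not rectified: a ray, as slopes to the right and down, at radius r is drawn at 1 + k1 r^2 times it, then the intrinsics apply), "origin" and "attitude" of the camera in the world. Camera axes: x right, y down, z forward; pixel columns grow to the right and rows downward; lengths in mm; the calibration is good to about 2 mm. A picture is of the moment at which its call begins. get_calibration takes no time and is no camera call.
- manip.sign_off(): hands the job in; it is judged then, once.
The state is a dict: "clock": time; "joints": joint angles; "qd": joint speeds; "effort": joint torques, N m; "eef_pos": TCP position; "eef_rot": TCP orientation; "wrist_force": force on the tool from outside, world axes, zero at the start; "moment": the same for the moment, N m; "finger_gap": finger opening in mm; "finger_force": force on a finger pad.
Only numpy, scipy, OpenCV 4.12 (cv2) and the standard library are available. Lean on these libraries where they do the work, as an engineer would, in place of code of your own. Each camera call takes 0.05 s, during which the arm holds its last target. There are 200 camera calls.

## Working session

There is one attempt and no reset: what is moved stays moved. The work goes in short steps, Python scripts to look and compute and a tool call to move; the robot and the scene stay as the last step left them, time stands still between calls to the robot, and variables do not carry over. Pictures are saved under pics/ and viewed, at most 11 in all, crops included, and the job is handed in when it is done.

Besides the shell and the picture viewer there is one more tool, called after "Request:" by a JSON object that holds its "method" and its "body". jog_arm: Moves the arm, as the interface text tells. Its arguments: {"type":"object","properties":{"plan":{"type":"array"},"claw":{"type":"number"},"force":{"type":"number"}},"required":["plan"]}

```bash
mkdir -p pics
cat > h.py <<'E'
import numpy as np, cv2
from cell import manip, camera, get_calibration
from scipy.spatial.transform import Rotation as R
def shot(n,f):
    p,d=camera(n); cv2.imwrite('pics/'+f+'.png',p[:,:,::-1]); np.savez('pics/'+f,p=p,d=d); return p,d
def cloud(n,d):
    c=get_calibration(n); v,u=np.mgrid[:400,:640].astype(float)
    K=np.array([[c['fx'],0,c['cx']],[0,c['fy'],c['cy']],[0,0,1]])
    s=cv2.undistortPoints(np.stack([u.ravel(),v.ravel()],1)[:,None],K,np.array([c['k1'],0,0,0.]))[:,0]
    A=np.array(c['attitude']); 
    if A.shape!=(3,3): A=R.from_euler('xyz',A).as_matrix()
    P=np.c_[s,np.ones(len(s))]*d.reshape(-1,1)
    return (P@A.T+np.array(c['origin'])).reshape(400,640,3)
E
python3 - <<'E'
from h import *
for n in('side','top'):
    print(get_calibration(n)); p,d=shot(n,n+'0')
print(manip.read_state())
E
```

```text
{'fx': 501.04268938845837, 'fy': 501.04268938845837, 'cx': 318.2922665854505, 'cy': 196.98871015721645, 'k1': 0.012647808193134364, 'origin': array([ 121.74244634, 1723.8622414 ,  912.61742519]), 'attitude': array([-1.96176288,  0.01427404, -2.88604532])}
{'fx': 387.3045571686096, 'fy': 387.3045571686096, 'cx': 321.8499630699332, 'cy': 196.3935035515798, 'k1': -0.05455524961061847, 'origin': array([ 452.10467194,   41.49960056, 1439.89477538]), 'attitude': array([-3.04900998, -0.0042037 , -1.54517998])}
{'clock': 0.1, 'joints': array([-1.36962489e+00,  3.00402222e-01,  1.52151790e+00,  3.66727000e-06,
        1.32073069e+00, -6.66228862e-02]), 'qd': array([ 1.69033784e-05, -1.23814541e-03, -1.50201589e-03,  9.97422751e-04,
       -1.91291406e-03, -1.60109402e-03]), 'effort': array([-3.99223090e-04, -5.32644761e+01, -3.53284800e+01,  7.09098321e-02,
        2.34447228e-02, -6.20206674e-05]), 'eef_pos': array([ 145.46430422, -530.13279807,  177.95086229]), 'eef_rot': array([-3.14053708e+00, -7.39896562e-05,  2.67793374e-01]), 'wrist_force': array([ 0.14803312,  0.23725546, -0.72793103]), 'moment': array([ 0.03065748,  0.00951839, -0.01715035]), 'finger_force': 0.0, 'finger_gap': 94.08853863123035}
```

View pics/side0.png

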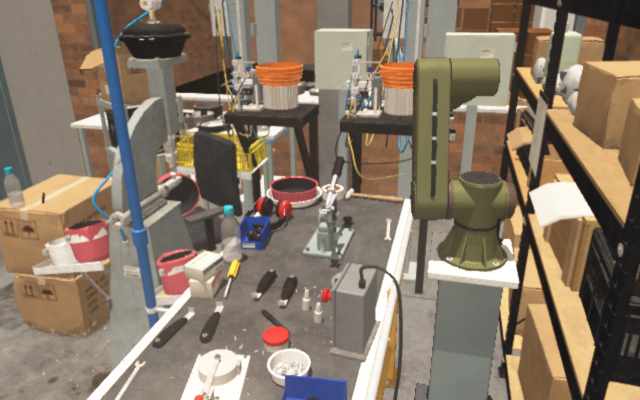

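View pics/top0.png

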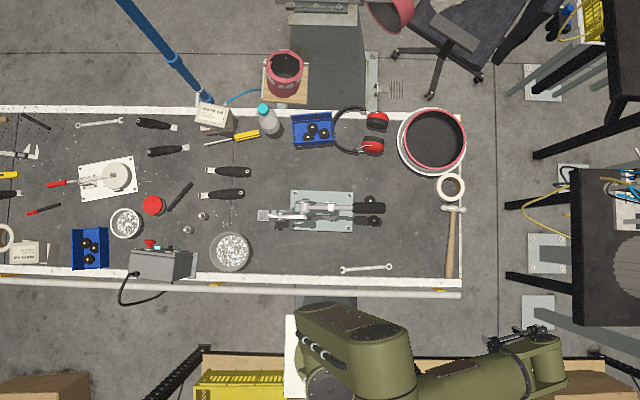

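The side view shows the press at about (330,225), with its grip at (338,165). In the top view the base is at (321,211), the grip at (370,208) and the tab end near (266,215). I'll get heights from depth next.

Run:
```python
from h import *
z=np.load('pics/top0.npz'); C=cloud('top',z['d']); p=z['p']
for r in range(204,224,2):
    print(r,[(c,*C[r,c].round().astype(int)) for c in range(256,292,4)])
print('grip')
for r in range(200,218,3):
    print(r,[(c,*C[r,c].round().astype(int)) for c in range(345,392,6)])
im=cv2.resize(p[180:245,245:400],None,fx=5,fy=5,interpolation=cv2.INTER_CUBIC)
cv2.imwrite('pics/topc.png',im[:,:,::-1])
s=np.load('pics/side0.npz')['p'][145:270,285:370]
cv2.imwrite('pics/sidec.png',cv2.resize(s,None,fx=4.7,fy=4.7,interpolation=cv2.INTER_CUBIC)[:,:,::-1])
# base plate
m=(abs(C[...,2]-18)<6)&(abs(C[...,0]-480)<300)
m[:, :280]=0; m[:,362:]=0; m[:180]=0; m[245:]=0
m=cv2.morphologyEx(m.astype(np.uint8),cv2.MORPH_OPEN,np.ones((3,3)))
q=C[m>0][:,:2].astype(np.float32); print(len(q),cv2.minAreaRect(q))
```

```text
204 [(256, np.int64(551), np.int64(283), np.int64(4)), (260, np.int64(551), np.int64(269), np.int64(0)), (264, np.int64(552), np.int64(254), np.int64(1)), (268, np.int64(552), np.int64(239), np.int64(1)), (272, np.int64(553), np.int64(225), np.int64(-5)), (276, np.int64(553), np.int64(209), np.int64(2)), (280, np.int64(554), np.int64(195), np.int64(-5)), (284, np.int64(554), np.int64(180), np.int64(-4)), (288, np.int64(554), np.int64(164), np.int64(5))]
206 [(256, np.int64(543), np.int64(283), np.int64(2)), (260, np.int64(544), np.int64(269), np.int64(-3)), (264, np.int64(544), np.int64(253), np.int64(1)), (268, np.int64(545), np.int64(239), np.int64(-1)), (272, np.int64(545), np.int64(224), np.int64(1)), (276, np.int64(545), np.int64(208), np.int64(5)), (280, np.int64(546), np.int64(194), np.int64(-2)), (284, np.int64(546), np.int64(179), np.int64(-3)), (288, np.int64(547), np.int64(164), np.int64(-2))]
208 [(256, np.int64(536), np.int64(283), np.int64(-1)), (260, np.int64(537), np.int64(268), np.int64(-1)), (264, np.int64(537), np.int64(253), np.int64(-1)), (268, np.int64(538), np.
[... 5482 characters left out ...]
4), np.int64(276)), (375, np.int64(516), np.int64(-120), np.int64(293)), (381, np.int64(517), np.int64(-137), np.int64(294)), (387, np.int64(534), np.int64(-205), np.int64(0))]
215 [(345, np.int64(518), np.int64(-48), np.int64(15)), (351, np.int64(519), np.int64(-70), np.int64(16)), (357, np.int64(520), np.int64(-94), np.int64(-2)), (363, np.int64(520), np.int64(-115), np.int64(5)), (369, np.int64(521), np.int64(-138), np.int64(2)), (375, np.int64(521), np.int64(-161), np.int64(1)), (381, np.int64(522), np.int64(-183), np.int64(1)), (387, np.int64(523), np.int64(-206), np.int64(-4))]
1419 ((532.6047973632812, 41.473960876464844), (150.22377014160156, 231.69793701171875), 0.08650278300046921)
```

View pics/topc.png

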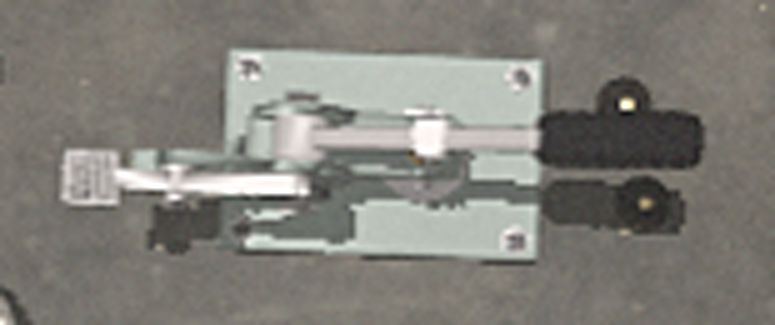

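View pics/sidec.png

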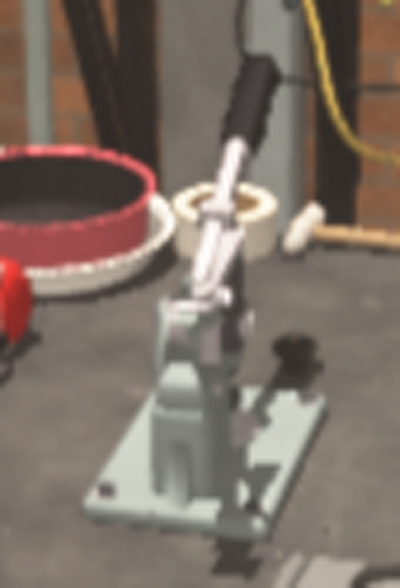

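The tab is at about (501,222,230), the grip top at about (530,-103,277), and the press yaw is close to 0. These agree with the sizes given: the pivot comes out at y≈89 and the arm at about 0.1 rad. I'll travel above everything with the fingers closed.

Request:
{"method": "jog_arm", "body": {"plan": [0,0,0.05,0,0,0,0,0,0.1,0,0,0,0.02,0.04,0.13,0,0,0,0.04,0.084,0.13,0,0,0,0.06,0.127,0.13,0,0,0,0.08,0.169,0.13,0,0,0,0.1,0.211,0.13,0,0,0,0.12,0.253,0.13,0,0,0,0.14,0.296,0.13,0,0,0,0.16,0.338,0.13,0,0,0,0.18,0.38,0.13,0,0,0,0.2,0.422,0.13,0,0,0,0.22,0.465,0.13,0,0,0,0.24,0.507,0.13,0,0,0,0.26,0.549,0.13,0,0,0,0.28,0.591,0.13,0,0,0,0.3,0.634,0.13,0,0,0,0.32,0.676,0.13,0,0,0,0.34,0.718,0.13,0,0,0,0.356,0.754,0.12,0,0,0], "claw": 0}}

```text
clock: 2.1
eef_pos: [502.3, 226.0, 298.7]
eef_rot: [-3.141, -0.001, 0.269]
wrist_force: [0.7, 0.7, 0.0]
finger_gap: 0.8
finger_force: 0.0
```

Request:
{"method": "jog_arm", "body": {"plan": [0,0,-0.03,0,0,0,0,0,-0.055,0,0,0,0,0,-0.06,0,0,0,0,0,-0.064,0,0,0,0,0,-0.067,0,0,0,0,0,-0.07,0,0,0,0,0,-0.073,0,0,0,0,0,-0.076,0,0,0,0,0,-0.079,0,0,0,0,0,-0.079,0,0,0]}}

```text
clock: 3.1
eef_pos: [501.4, 223.5, 219.0]
eef_rot: [3.142, 0.001, 0.268]
wrist_force: [0.2, 0.5, -0.1]
finger_gap: 0.2
finger_force: 0.0
```

Run:
```python
from h import *
p,d=shot('side','side1')
cv2.imwrite('pics/side1c.png',cv2.resize(p[130:270,270:410],None,fx=4,fy=4,interpolation=cv2.INTER_CUBIC)[:,:,::-1])
s=manip.read_state();print(s['eef_pos'],s['wrist_force'])
```

```text
[501.49112084 223.5767904  219.31833043] [ 0.460553    0.25454606 -0.31856456]
```

View pics/side1c.png

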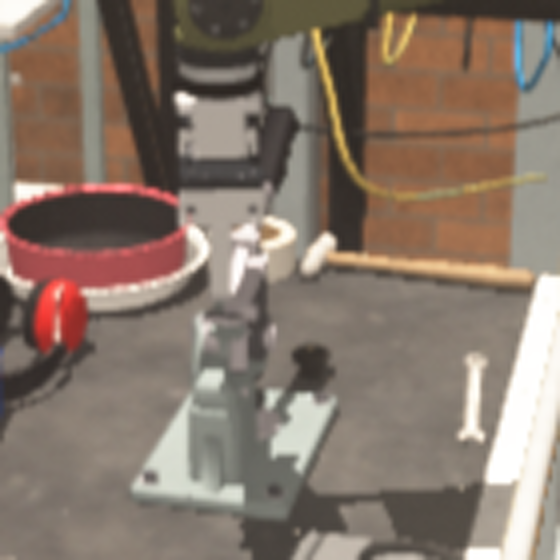

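Run:
```python
from h import *
def proj(n,P):
    c=get_calibration(n);A=R.from_euler('xyz',c['attitude']).as_matrix()
    q=A.T@(np.array(P,float)-c['origin']);s=q[:2]/q[2];s=s*(1+c['k1']*s@s)
    return (s*c['fx']+[c['cx'],c['cy']]).round(1), q[2].round()
for P in ([501,223,219],[501,222,230],[501,222,206],[530,-103,277],[457,-75,18],[457,158,18],[607,158,18]): print(P,proj('side',P),proj('top',P))
C0=cloud('side',np.load('pics/side0.npz')['d']);d=np.load('pics/side1.npz')['d'];C=cloud('side',d)
for v in range(180,214,3): print(v,[tuple(C[v,u].round().astype(int).tolist()) for u in range(316,342,4)])
print('top now')
p,d=shot('top','top1')
cv2.imwrite('pics/top1c.png',cv2.resize(p[180:245,245:400],None,fx=5,fy=5,interpolation=cv2.INTER_CUBIC)[:,:,::-1])
```

```text
[501, 223, 219] (array([324.9, 212.1]), np.float64(1695.0)) (array([263.1, 215.3]), np.float64(1220.0))
[501, 222, 230] (array([324.9, 209. ]), np.float64(1692.0)) (array([262.9, 215.1]), np.float64(1209.0))
[501, 222, 206] (array([325. , 215.5]), np.float64(1701.0)) (array([264. , 215.4]), np.float64(1233.0))
[530, -103, 277] (array([337.6, 164.9]), np.float64(1971.0)) (array([368.9, 207.6]), np.float64(1165.0))
[457, -75, 18] (array([353.7, 229.1]), np.float64(2028.0)) (array([352.1, 231.8]), np.float64(1416.0))
[457, 158, 18] (array([341.5, 256.6]), np.float64(1820.0)) (array([288.4, 230.2]), np.float64(1416.0))
[607, 158, 18] (array([301.8, 252.1]), np.float64(1855.0)) (array([289.8, 189.4]), np.float64(1430.0))
180 [(508, 307, 365), (494, 309, 367), (482, 306, 367), (470, 301, 366), (459, 296, 365), (446, 294, 365), (829, -1521, -327)]
183 [(507, 308, 355), (497, 298, 352), (484, 299, 354), (471, 300, 355), (459, 295, 355), (449, 284, 351), (826, -1505, -344)]
186 [(688, -354, 80), (122, 1724, 913), (500, 234, 318), (658, -463, 41), (530, -4, 225), (619, -466, 43), (594, -442, 5
[... 396 characters left out ...]
397, 4), (500, 239, 277), (533, 49, 197), (499, 126, 232), (494, 86, 216), (586, -406, 8)]
201 [(690, -356, 4), (672, -361, 4), (500, 239, 266), (532, 53, 187), (494, 147, 229), (491, 96, 208), (580, -380, 4)]
204 [(680, -321, 4), (663, -327, 3), (503, 226, 250), (503, 169, 226), (494, 147, 218), (494, 84, 191), (574, -353, 1)]
207 [(670, -281, 7), (554, 86, 175), (509, 202, 228), (496, 200, 228), (489, 171, 217), (491, 96, 185), (564, -305, 7)]
210 [(663, -255, 4), (550, 102, 170), (501, 237, 233), (487, 237, 234), (502, 113, 179), (492, 93, 171), (557, -273, 7)]
213 [(652, -216, 8), (548, 110, 162), (512, 194, 202), (495, 202, 207), (502, 114, 168), (490, 100, 163), (553, -254, 1)]
top now
```

View pics/top1c.png

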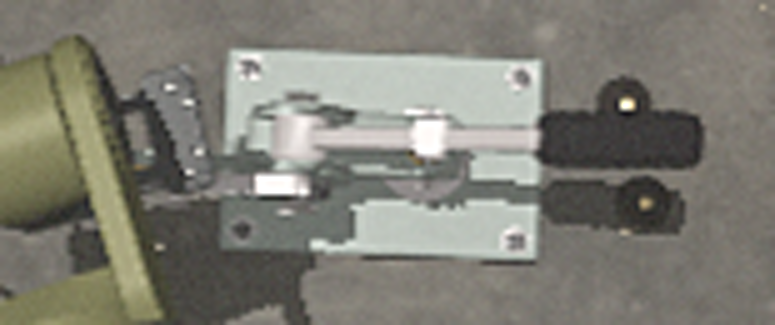

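Run:
```python
from h import *
p,d1=shot('side','side2')
a=np.load('pics/side0.npz');C0=cloud('side',a['d']);C=cloud('side',d1)
for u in (320,325,330):
  for v in range(200,226,2): print(u,v,C0[v,u].round().astype(int),a['p'][v,u],C[v,u].round().astype(int),p[v,u])
f=lambda q:cv2.resize(q[190:235,305:350],None,fx=8,fy=8,interpolation=cv2.INTER_CUBIC)
cv2.imwrite('pics/cmp.png',np.hstack([f(a['p']),f(p)])[:,:,::-1])
```

```text
320 200 [ 674 -370    5] [66 59 55] [ 674 -370    5] [69 62 57]
320 202 [ 668 -348    4] [84 75 69] [ 667 -343    7] [88 79 72]
320 204 [ 661 -321    6] [130 119 109] [ 664 -333    1] [137 125 114]
320 206 [ 656 -301    5] [135 124 114] [ 660 -316   -2] [142 131 120]
320 208 [551  98 176] [169 163 154] [552  95 175] [172 165 157]
320 210 [549 106 172] [208 200 193] [548 111 174] [205 198 191]
320 212 [548 110 165] [218 216 207] [547 115 167] [226 224 215]
320 214 [549 108 156] [192 193 182] [547 113 159] [201 201 190]
320 216 [548 112 150] [161 161 151] [549 106 148] [169 170 159]
320 218 [547 115 143] [118 118 110] [547 116 144] [125 125 117]
320 220 [546 119 137] [103 103  96] [546 119 137] [108 108 102]
320 222 [549 109 124] [128 131 122] [549 108 124] [135 137 128]
320 224 [545 123 123] [196 201 189] [545 124 124] [206 211 198]
325 200 [ 650 -370    7] [145 133 122] [498 230 266] [174 164 153]
325 202 [ 647 -361    1] [157 146 137] [496 240 264] [173 163 152]
325 204 [514 168 224] [171 169 160] [500 225 250] [147 138 130]
325 206 [511 181 223] [150 143 136] [512 176 220] [108 105
[... 707 characters left out ...]
330 204 [495 175 229] [228 216 211] [495 173 229] [131 120 116]
330 206 [491 189 228] [207 193 187] [493 180 224] [136 125 121]
330 208 [485 216 233] [173 161 156] [487 205 228] [127 117 113]
330 210 [495 174 206] [142 132 128] [493 180 209] [123 114 110]
330 212 [494 180 201] [105 103  97] [496 172 197] [110 108 102]
330 214 [494 176 192] [122 115 111] [496 172 190] [128 121 117]
330 216 [495 175 184] [142 129 127] [495 177 184] [148 137 133]
330 218 [495 176 177] [142 130 127] [495 173 175] [149 138 134]
330 220 [495 174 168] [142 131 126] [494 179 170] [149 137 133]
330 222 [499 160 153] [117 109 105] [497 168 157] [123 115 110]
330 224 [511 109 120] [96 96 90] [508 122 127] [100 100  93]
```

View pics/cmp.png

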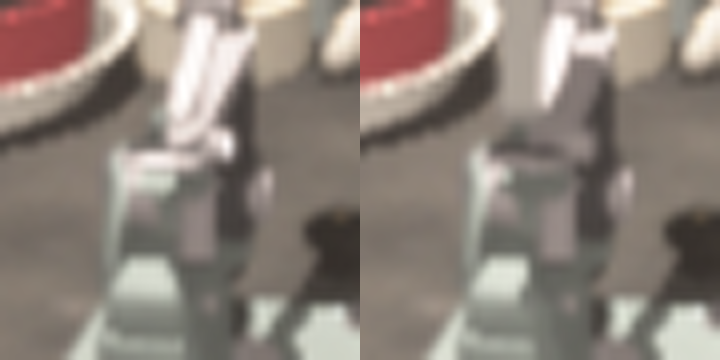

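The comparison shows the tab still at row 209 and the fingertip ending at row 204, about 15–25 mm above the tab, with no contact force. The tab hasn't moved, so I'll keep going down by feel.

Request:
{"method": "jog_arm", "body": {"plan": [0,0,-0.003,0,0,0,0,0,-0.006,0,0,0,0,0,-0.009,0,0,0,0,0,-0.012,0,0,0,0,0,-0.015,0,0,0,0,0,-0.015,0,0,0]}}

```text
clock: 3.85
eef_pos: [501.5, 223.6, 204.1]
eef_rot: [-3.142, 0.0, 0.268]
wrist_force: [0.1, 0.2, 1.1]
finger_gap: 0.7
finger_force: 0.6
```

Run:
```python
from h import *
p,d1=shot('side','side3')
C=cloud('side',d1)
for u in (322,325,328):
  for v in range(198,216,2): print(u,v,C[v,u].round().astype(int),p[v,u])
s=manip.read_state();print(s['eef_pos'],s['wrist_force'])
f=lambda q:cv2.resize(q[190:235,305:350],None,fx=8,fy=8,interpolation=cv2.INTER_CUBIC)
cv2.imwrite('pics/cmp3.png',f(p)[:,:,::-1])
```

```text
322 198 [509 228 272] [134 124 116]
322 200 [509 230 265] [130 122 114]
322 202 [512 218 253] [152 142 133]
322 204 [514 211 243] [150 140 131]
322 206 [ 647 -303    5] [143 134 124]
322 208 [512 219 231] [119 112 106]
322 210 [508 236 232] [153 141 137]
322 212 [520 190 203] [190 182 175]
322 214 [540 111 159] [160 150 145]
325 198 [496 240 278] [174 164 154]
325 200 [499 227 265] [174 164 154]
325 202 [498 231 260] [174 163 153]
325 204 [497 236 255] [174 164 153]
325 206 [497 235 247] [174 164 153]
325 208 [500 225 235] [145 137 130]
325 210 [498 235 232] [134 124 120]
325 212 [509 190 204] [111 109 102]
325 214 [515 167 186] [109 109 101]
328 198 [534  45 195] [248 243 240]
328 200 [530  60 194] [247 240 237]
328 202 [528  66 188] [230 220 213]
328 204 [502 174 228] [141 131 126]
328 206 [498 192 229] [143 133 127]
328 208 [492 215 232] [117 109 105]
328 210 [487 238 235] [124 114 110]
328 212 [497 194 207] [116 113 107]
328 214 [502 176 191] [118 113 108]
[501.54577799 223.59450221 204.38389807] [-0.18783746  0.09281286  0.97756715]
```

View pics/cmp3.png

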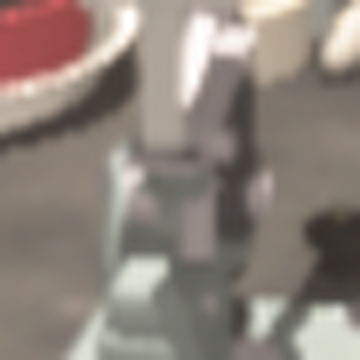

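The picture shows the fingertip at row 208, right at the tab, with about 1 N starting. The true tip sits roughly 27 mm above the reported TCP when the fingers are closed. I'll press on down gently.

Request:
{"method": "jog_arm", "body": {"plan": [0,0,-0.002,0,0,0,0,0,-0.004,0,0,0,0,0,-0.006,0,0,0,0,0,-0.008,0,0,0]}}

```text
clock: 4.3
eef_pos: [501.5, 223.6, 196.2]
eef_rot: [-3.142, 0.0, 0.268]
wrist_force: [1.0, -0.1, 0.4]
finger_gap: 0.6
finger_force: 0.5
```

Request:
{"method": "jog_arm", "body": {"plan": [0,0,-0.002,0,0,0,0,0,-0.004,0,0,0,0,0,-0.006,0,0,0,0,0,-0.008,0,0,0]}}

```text
clock: 4.7
eef_pos: [501.5, 223.5, 188.2]
eef_rot: [3.141, 0.0, 0.268]
wrist_force: [0.3, 0.2, -0.2]
finger_gap: 0.4
finger_force: 0.0
```

Run:
```python
from h import *
p,d1=shot('side','side4')
C=cloud('side',d1)
for u in (322,325,328):
  for v in range(202,218,2): print(u,v,C[v,u].round().astype(int),p[v,u])
s=manip.read_state();print(s['eef_pos'],s['wrist_force'])
f=lambda q:cv2.resize(q[190:235,305:350],None,fx=8,fy=8,interpolation=cv2.INTER_CUBIC)
cv2.imwrite('pics/cmp4.png',f(p)[:,:,::-1])
```

```text
322 202 [512 217 253] [149 139 130]
322 204 [ 654 -331    2] [147 137 127]
322 206 [ 648 -308    3] [143 133 123]
322 208 [544  95 175] [195 183 175]
322 210 [542 104 172] [217 204 197]
322 212 [513 214 214] [152 141 135]
322 214 [509 233 216] [101  93  91]
322 216 [506 244 213] [140 128 125]
325 202 [499 227 258] [172 163 152]
325 204 [498 233 253] [174 163 154]
325 206 [497 237 248] [173 161 152]
325 208 [499 230 237] [173 161 153]
325 210 [497 237 233] [173 161 153]
325 212 [500 227 221] [156 147 139]
325 214 [499 228 214] [100  93  90]
325 216 [497 237 211] [139 129 125]
328 202 [505 162 230] [178 165 160]
328 204 [504 167 225] [143 132 126]
328 206 [500 183 225] [144 133 127]
328 208 [497 196 223] [148 137 132]
328 210 [496 198 216] [144 133 128]
328 212 [492 216 217] [111 103  99]
328 214 [489 229 216] [93 86 84]
328 216 [487 236 212] [136 125 122]
[501.38036827 223.48546235 187.84669244] [ 0.01846258 -0.23547192  0.17641552]
```

View pics/cmp4.png

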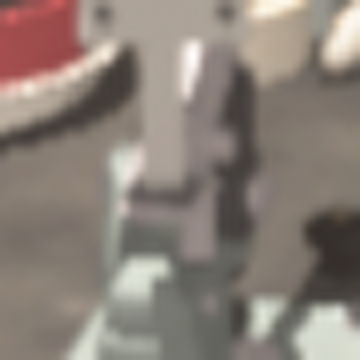

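The tab's front edge has dropped about 22 mm with zero force left, so it seems to have snapped over. I'll press a little further to be sure, then lift and check it.

Request:
{"method": "jog_arm", "body": {"plan": [0,0,-0.002,0,0,0,0,0,-0.004,0,0,0,0,0,-0.006,0,0,0,0,0,-0.006,0,0,0]}}

```text
clock: 5.15
eef_pos: [501.4, 223.6, 182.1]
eef_rot: [3.142, 0.0, 0.268]
wrist_force: [-0.1, 1.1, -0.8]
finger_gap: 0.2
finger_force: 0.0
```

Run:
```python
from h import *
p,d1=shot('side','side5')
C=cloud('side',d1)
for u in (322,325,328):
  for v in range(210,222,2): print(u,v,C[v,u].round().astype(int),p[v,u])
```

```text
322 210 [543 101 170] [220 207 200]
322 212 [514 213 214] [188 176 169]
322 214 [511 223 211] [123 115 110]
322 216 [509 232 208] [99 91 89]
322 218 [508 235 202] [137 126 122]
322 220 [545  93 126] [104 104  98]
325 210 [498 233 231] [173 161 152]
325 212 [500 227 221] [172 161 153]
325 214 [499 228 214] [147 138 131]
325 216 [499 229 207] [98 93 89]
325 218 [497 238 204] [133 123 119]
325 220 [534  94 127] [107 105  99]
328 210 [496 200 218] [148 137 132]
328 212 [495 204 212] [143 132 127]
328 214 [493 213 209] [120 111 107]
328 216 [489 227 208] [103  95  92]
328 218 [489 229 201] [129 119 115]
328 220 [501 180 170] [141 130 126]
```

The tab edge is now at z≈203, a drop of about 31 mm, which puts the pawl at its stop. I'll lift and move over the grip.

Request:
{"method": "jog_arm", "body": {"plan": [0,0,0.04,0,0,0,0,0,0.085,0,0,0,0,0,0.13,0,0,0,0.005,-0.045,0.135,0,0,0,0.01,-0.09,0.135,0,0,0,0.015,-0.135,0.135,0,0,0,0.02,-0.18,0.135,0,0,0,0.024,-0.225,0.135,0,0,0,0.028,-0.27,0.135,0,0,0,0.029,-0.315,0.135,0,0,0,0.029,-0.329,0.13,0,0,0,0.029,-0.329,0.125,0,0,0]}}

```text
clock: 6.4
eef_pos: [530.4, -106.8, 307.0]
eef_rot: [-3.141, 0.0, 0.265]
wrist_force: [0.1, 0.7, -0.1]
finger_gap: 0.7
finger_force: 0.0
```

Run:
```python
from h import *
p,d=shot('top','top6');C=cloud('top',d)
for r in (212,214,216,218): print(r,[tuple(C[r,c].round().astype(int).tolist()) for c in range(258,290,4)])
p,d=shot('side','side6');C=cloud('side',d)
for u in (325,330,334,338):
  print(u,[tuple(C[v,u].round().astype(int).tolist()) for v in range(140,180,4)])
f=lambda q:cv2.resize(q[120:240,280:400],None,fx=5,fy=5,interpolation=cv2.INTER_CUBIC)
cv2.imwrite('pics/s6.png',f(p)[:,:,::-1])
```

```text
212 [(522, 276, -4), (512, 229, 208), (512, 216, 208), (523, 230, 1), (513, 190, 206), (512, 176, 220), (513, 164, 220), (514, 152, 207)]
214 [(505, 242, 199), (505, 229, 206), (506, 215, 211), (506, 203, 209), (506, 189, 219), (506, 175, 228), (506, 162, 233), (506, 148, 246)]
216 [(499, 242, 203), (499, 229, 204), (499, 215, 208), (500, 202, 211), (500, 189, 217), (500, 175, 227), (500, 162, 229), (500, 148, 244)]
218 [(493, 242, 200), (493, 228, 208), (493, 215, 206), (500, 230, -3), (501, 215, -4), (494, 175, 221), (494, 163, 218), (502, 170, -3)]
325 [(122, 1724, 913), (122, 1724, 913), (122, 1724, 913), (122, 1724, 913), (122, 1724, 913), (122, 1724, 913), (122, 1724, 913), (122, 1724, 913), (122, 1724, 913), (122, 1724, 913)]
330 [(122, 1724, 913), (122, 1724, 913), (122, 1724, 913), (122, 1724, 913), (122, 1724, 913), (122, 1724, 913), (122, 1724, 913), (122, 1724, 913), (122, 1724, 913), (122, 1724, 913)]
334 [(122, 1724, 913), (122, 1724, 913), (122, 1724, 913), (122, 1724, 913), (122, 1724, 913), (122, 1724, 913), (122, 1724, 913), (540, -84, 270), (537, -69, 259), (534, -55, 247)]
338 [(528, -99, 379), (526, -94, 365), (528, -102, 347), (122, 1724, 913), (537, -144, 300), (532, -119, 292), (529, -105, 280), (523, -78, 273), (519, -62, 262), (518, -58, 248)]
```

View pics/s6.png

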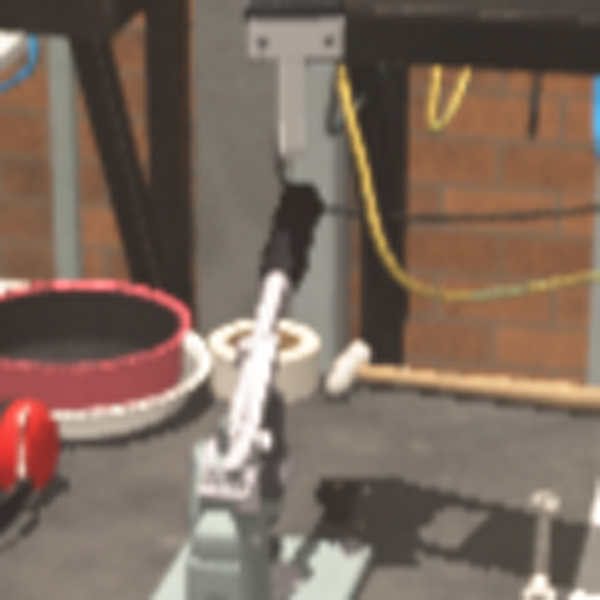

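The tab reads z≈206 in the top view, so the pawl is free. In the side crop the fingertip at (290,150) is right above the grip at (300,215). I'll push along the arc.

Request:
{"method": "jog_arm", "body": {"plan": [0,0,-0.03,0,0,0,0,0,-0.05,0,0,0,0,0,-0.056,0,0,0,-0.001,0,-0.062,0,0,0,0,-0.004,-0.07,0,0,0,0,-0.009,-0.08,0,0,0,0,-0.014,-0.09,0,0,0,0,-0.018,-0.1,0,0,0,0,-0.021,-0.11,0,0,0,0,-0.025,-0.122,0,0,0]}}

```text
clock: 7.5
eef_pos: [530.6, -130.8, 184.7]
eef_rot: [3.142, -0.0, 0.268]
wrist_force: [-0.1, 1.1, 1.0]
finger_gap: 0.7
finger_force: 0.9
```

Run:
```python
from h import *
p,d=shot('side','side7');C=cloud('side',d)
for u in (330,334,338,342):
  print(u,[tuple(C[v,u].round().astype(int).tolist()) for v in range(164,204,4)])
p,d=shot('top','top7');C=cloud('top',d)
for r in (215,217): print(r,[tuple(C[r,c].round().astype(int).tolist()) for c in range(258,290,4)])
print(manip.read_state()['wrist_force'])
```

```text
330 [(122, 1724, 913), (122, 1724, 913), (122, 1724, 913), (122, 1724, 913), (122, 1724, 913), (648, -466, 51), (649, -467, 30), (629, -383, 44), (502, 144, 246), (497, 164, 240)]
334 [(122, 1724, 913), (122, 1724, 913), (122, 1724, 913), (122, 1724, 913), (122, 1724, 913), (540, -84, 203), (493, 119, 267), (494, 117, 252), (518, 11, 191), (499, 95, 211)]
338 [(532, -121, 275), (533, -125, 257), (531, -115, 243), (533, -126, 222), (530, -110, 211), (525, -87, 203), (522, -74, 191), (593, -393, 43), (594, -400, 20), (592, -391, 4)]
342 [(810, -1494, -198), (815, -1521, -237), (811, -1502, -260), (521, -146, 216), (517, -125, 207), (515, -115, 193), (580, -424, 52), (577, -407, 39), (576, -404, 20), (574, -395, 4)]
215 [(502, 242, 200), (502, 228, 206), (503, 216, 203), (503, 202, 214), (503, 188, 220), (503, 175, 224), (503, 162, 236), (503, 149, 244)]
217 [(496, 241, 205), (496, 228, 204), (496, 215, 212), (496, 202, 210), (496, 188, 220), (497, 176, 221), (496, 161, 236), (497, 148, 242)]
[-0.19932382  0.097701   -0.75343145]
```

Request:
{"method": "jog_arm", "body": {"plan": [0,-0.002,-0.006,0,0,0,0,-0.003,-0.012,0,0,0,0,-0.004,-0.018,0,0,0,0,-0.005,-0.022,0,0,0,0,-0.005,-0.026,0,0,0,0,-0.006,-0.03,0,0,0,0,-0.006,-0.034,0,0,0,0,-0.007,-0.038,0,0,0,0,-0.007,-0.041,0,0,0,0,-0.007,-0.044,0,0,0]}}

```text
clock: 8.6
eef_pos: [530.9, -137.5, 142.5]
eef_rot: [3.141, -0.001, 0.268]
wrist_force: [-3.8, -0.5, 13.9]
finger_gap: 0.6
finger_force: 6.6
```

Run:
```python
from h import *
p,d=shot('side','side8');C=cloud('side',d)
for u in (334,338,342):
  print(u,[tuple(C[v,u].round().astype(int).tolist()) for v in range(180,208,3)])
p,d=shot('top','top8');C=cloud('top',d)
for r in (205,208): print(r,[tuple(C[r,c].round().astype(int).tolist()) for c in range(320,400,6)])
print(manip.read_state()['wrist_force'])
```

```text
334 [(122, 1724, 913), (122, 1724, 913), (498, 99, 267), (492, 124, 266), (492, 124, 254), (533, -51, 170), (500, 92, 218), (495, 110, 214), (498, 100, 198), (482, 168, 216)]
338 [(532, -118, 208), (534, -128, 191), (535, -136, 175), (530, -110, 173), (523, -81, 171), (521, -71, 163), (492, 58, 205), (589, -377, 5), (582, -346, 3), (575, -315, 2)]
342 [(818, -1535, -332), (810, -1500, -341), (520, -139, 175), (514, -115, 172), (513, -109, 161), (577, -410, 23), (579, -420, 3), (571, -381, 5), (565, -355, 1), (557, -315, 4)]
205 [(545, 45, 117), (545, 24, 125), (542, 5, 172), (554, -21, 20), (555, -44, 16), (534, -44, 309), (534, -61, 309), (535, -79, 307), (522, -75, 485), (523, -90, 486), (524, -106, 474), (525, -122, 472), (525, -136, 476), (525, -151, 476)]
208 [(532, 44, 165), (532, 25, 166), (533, 5, 171), (533, -15, 171), (534, -35, 166), (534, -55, 166), (526, -62, 307), (526, -79, 310), (515, -74, 492), (517, -92, 466), (517, -108, 467), (517, -122, 472), (517, -136, 476), (518, -152, 474)]
[-2.13538379 -0.15744321  8.43966439]
```

The grip top is almost level at z≈172 with 8–14 N of pressing force, so a few mm remain to the end.

Request:
{"method": "jog_arm", "body": {"plan": [0,0,-0.002,0,0,0,0,0,-0.004,0,0,0,0,0,-0.005,0,0,0,0,0,-0.006,0,0,0,0,0,-0.007,0,0,0,0,0,-0.007,0,0,0]}}

```text
clock: 9.3
eef_pos: [531.3, -137.7, 139.5]
eef_rot: [3.139, -0.004, 0.268]
wrist_force: [-19.1, 4.5, 47.9]
finger_gap: 0.5
finger_force: 24.2
```

The force jumped to 48 N, so it has hit the end stop and the insert should be home. I'll back off and check.

Request:
{"method": "jog_arm", "body": {"plan": [0,0,0.007,0,0,0,0,0,0.03,0,0,0,0,0,0.07,0,0,0,-0.04,0,0.11,0,0,0,-0.08,-0.03,0.13,0,0,0,-0.12,-0.06,0.14,0,0,0,-0.15,-0.1,0.14,0,0,0,-0.17,-0.14,0.14,0,0,0,-0.18,-0.18,0.14,0,0,0,-0.18,-0.2,0.14,0,0,0]}}

```text
clock: 10.3
eef_pos: [348.8, -340.1, 274.3]
eef_rot: [3.141, 0.0, 0.265]
wrist_force: [0.2, 1.1, 0.7]
finger_gap: 0.7
finger_force: 0.0
```

Run:
```python
from h import *
p,d=shot('top','top9');C=cloud('top',d)
P=C[195:218,325:400].reshape(-1,3); m=(P[:,2]>120)&(P[:,2]<220)&(abs(P[:,0]-531)<12)&(P[:,1]<-90)&(P[:,1]>-185)
print('grip',m.sum(),np.polyfit(P[m,1],P[m,2],1),P[m].mean(0),P[m,1].min())
for r in (214,216): print(r,[tuple(C[r,c].round().astype(int).tolist()) for c in range(258,274,4)])
cv2.imwrite('pics/t9.png',cv2.resize(p[160:260,245:405],None,fx=5,fy=5,interpolation=cv2.INTER_CUBIC)[:,:,::-1])
```

```text
grip 204 [-1.39191561e-03  1.68782506e+02] [ 530.54462187 -134.03399964  168.96906966] -180.27870286952506
214 [(505, 242, 204), (505, 228, 207), (506, 215, 209), (506, 202, 215)]
216 [(499, 242, 202), (499, 228, 205), (499, 215, 208), (500, 202, 210)]
```

View pics/t9.png

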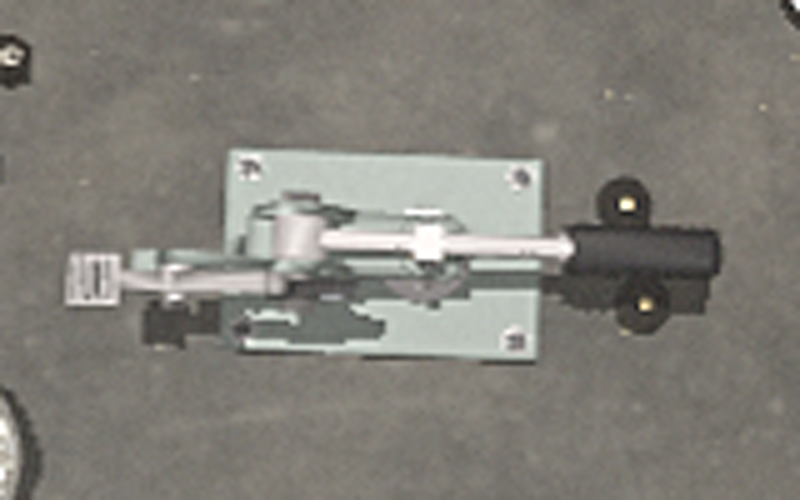

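The grip at (645,250) in the crop is level (slope 0, z 169), so the lever is at about 0.60. The tab at (92,280) is down at z≈206, the loose knobs at (625,200) and (645,305) haven't moved, and the robot is clear of everything.

```bash
python3 -c "
from cell import manip
print(manip.sign_off())"
```

```text
the job is handed in; nothing more can be done
None
```

I've handed the job in: the pawl was pressed over first and is still free, the arm was then pushed down and stays level (about 0.60 rad), and a hard stop at 48 N indicates the insert is home, though I didn't measure its depth and sign-off returned no verdict.

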